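Clear the contact grill and hold its top open

ROBOT

A 6-joint arm with a two-finger parallel gripper is mounted at the origin on the work surface. World frame = base frame: x ahead of the robot, y to its left, z up, the work surface at z = 0. Lengths are in m, angles in rad, forces in N, time in s.
With the tool pointing down it reaches from about 0.35 to 0.975 m from the base axis. Payload 4.9 kg.
Tool frame: the origin (TCP) lies midway between the tips of the shut fingers; the grasp point (between the pads) lies 19 mm behind it; z points along the fingers, y is the line along which they close (so a half turn about z gives the same grasp; the last joint's range is limited). The gripper opens to 85 mm and grips with 20 to 120 N. Pads are 22 mm wide; open, the fingers measure 114 mm over their backs; the gripper's body (76 mm by 85 mm) begins 54 mm behind the grasp point. The pads swing forward as they close: fully open they stand 13 mm farther back than shut.
Start: joints at [-1.396, 0.053, 1.613, -0, 1.476, -0.119], TCP at [0.181, -0.598, 0.231] pointing down, gripper open.
Joint ranges: [-3.01, 3.01], [-1.01, 2.22], [0.06, 2.58], [-1.02, 4.17], [0.09, 2.62], [-3.14, 3.14]. Speed limits (rad/s): [2.57, 2.57, 3.14, 3.14, 3.14, 3.14].

INTERFACE

Orientations are given as a rotation vector (axis times angle).
In Python, from station import ctrl gives the robot as it stands.
- The arm moves only by the tool step_arm, never from a script. Its argument "targets" is a list of rows, each an object with "travel": the shift along the world's x, y, z as a fraction of full scale, a list of three; "angular": the turn, a rotation vector about the world's x, y, z as a fraction of full scale, a list of three; "gripper": the opening, from 0 (shut) to 1 (fully open). In form: [{"travel": [x, y, z], "angular": [rx, ry, rz], "gripper": gripper}, ...]. A call has 1 to 10 rows; each row is the pose to reach, as a shift and turn from the pose commanded when the call began; what a row does not reach only later rows make up. Full scale, the value 1, is 0.6 m for a shift and pi/4 rad for a turn. A row lasts 1/10 s, in which the tool goes at most 50 mm and 8.59 degrees, less where a joint would pass 70% of its speed; a pose out of reach is approached as far as the arm can. A call with a number of a shift or a turn outside -1 to 1 is refused whole. A call with a gripper value outside its range is refused whole. The fingers move at their own pace and stop on an object; "squeeze" is the grip in N (left out, the last holds). Time passes only in rows, so rows that repeat a pose let the fingers close. It gives the time, the measured TCP pose, the force, the opening and the grip force at its end, in the units of the state.
- ctrl.get_obs(): the state, without advancing time (a new reading comes with each control period).
- ctrl.get_image(name): name is "scene" or "top" or "wrist"; returns a dict with "img" (420x560x3 uint8, red, green, blue), "fx", "fy", "cx", "cy" (pixels), "rvec" (rotation vector, rad) and "tvec" (3), from world to camera coordinates, as OpenCV has them. Camera axes: x right, y down, z forward; pixel columns grow to the right and rows downward; lengths in m; the calibration is good to about 2 mm. A picture is of the moment at which its call begins. There is no depth.
- ctrl.finish_job(): hands the job in; it is judged then, once.
The state is a dict: "t": time; "q": joint angles; "dq": joint speeds; "effort": joint torques, N m; "tool_pos": TCP position; "tool_rot": TCP orientation; "contact_force": force on the tool from outside, world axes, zero at the start; "wrist_torque": the same for the moment, N m; "opening": finger opening in m; "grip_force": force on a finger pad.
Only numpy, scipy, OpenCV 4.12 (cv2) and the standard library are available. Lean on these libraries where they do the work, as an engineer would, in place of code of your own. Each camera call takes 0.05 s, during which the arm holds its last target. There are 200 camera calls.

TASK

I need to get at the lower plate of this contact grill: its top no longer stays up by itself, so take the screwdriver off it, lay that flat in the tool tray, then lift the top by its handle bar and hold it 50 degrees open (within five degrees). The wires in the hinge are frayed, so do not open it past 60 degrees at any time, and leave the spray can and the multimeter where they are. Finish while still holding the handle, steady at that angle: do not let go, and prop nothing under the top.

Things in the scene. Friction and masses are not known exactly. Their poses are not given: they have to be found in the camera images.
- grill: Contact grill (panini press), black shells, brushed steel cover, shut, cannot slide. Origin on the bench under the middle of its front face; +x runs from front to hinge, z up. Shells x 0 to 250 mm, 290 mm wide; the flat steel cover (226 x 262 mm, middle at x 123 mm) is 106 mm above the bench. Handle bar in front at x -50 mm. Hinge towers at the back corners: 76 mm high, 161 mm to either side.
- grill_top (a joint): Opening angle of the grill's upper half in rad: 0 shut, 0.873 is 50 degrees. It turns about the grill's y axis through grill_hinge, front edge rising. No spring, no stay: let go, it falls shut. Upper half with handle about 0.75 kg (varies); about 3.5 N upward at the handle bar lifts it.
- grill_hinge (a point): Middle of the hinge axis, 62 mm above the bench, 245 mm behind the grill's front face; its frame has the axes of the grill (the hinge axis is y) and does not turn with the top.
- handle_bar (a point): Handle of the upper half: straight round black grip bar, 22 mm thick, 200 mm long, parallel to the hinge; 15 mm bright arms run on from its ends and back along the top's sides. Origin mid-bar; its frame turns with the top (y along the bar). Shut, the bar axis is 86 mm above the bench, 50 mm in front of the top's front face, 295 mm in front of and 24 mm above the hinge. Nothing below the bar.
- screwdriver: Grey-handled flat-blade screwdriver, 200 mm long, 0.09 kg, lying loose on the grill's steel cover at any yaw. Origin on its underside at half length; +x points to the blade, z up as it lies at the start. Handle 26 mm in diameter, 100 mm long (x -100 to 0), axis 13 mm above the underside; shaft 6 mm thick on the same axis.
- screwdriver_grip (a point): Point on the axis of the screwdriver's handle to grip it, 40 mm from its origin towards the handle's end, 13 mm above what it lies on.
- tool_tray: Open bare metal tool tray, 260 mm long (x) by 120 mm wide (y), 30 mm high, walls and floor 3 mm; it does not slide. Empty at the start. Origin at the middle of its underside. To the left or to the right of the grill.
- spray_can: Bystander: white spray can with a blue band, 52 mm in diameter, 170 mm high, standing beyond the tray. Origin at the centre of its foot.
- multimeter: Bystander: yellow and black multimeter, 150 x 76 x 36 mm (46 at its dial), lying beyond the tray. Origin at the centre of its underside.

How it is judged:
By the outcome, as a careful person would: the job done as asked, in the order asked, and still so for the second after the job is handed in, while the arm keeps its last pose, push and grip.
It also fails if it takes over 64 s, if anything falls off the work surface, if the arm or the gripper's body presses on something with over 40 N, if the wrist force passes 120 N, or if a joint passes its speed limit or range.

## Working session

There is one attempt and no reset: what is moved stays moved. The work goes in short steps, Python scripts to look and compute and a tool call to move; the robot and the scene stay as the last step left them, time stands still between calls to the robot, and variables do not carry over. Pictures are saved under pics/ and viewed, at most 10 in all, crops included, and the job is handed in when it is done.

Besides the shell and the picture viewer there is one more tool, called after "Call:" by a JSON object that holds its "name" and its "arguments". step_arm: Moves the arm, as the interface text tells. Its arguments: {"type":"object","properties":{"targets":{"type":"array"},"squeeze":{"type":"number"}},"required":["targets"]}

```bash
ls; mkdir -p pics; cat > h.py <<'E'
import numpy as np, cv2
from station import ctrl
def cam(n):
    d=ctrl.get_image(n); d['R']=cv2.Rodrigues(np.array(d['rvec'],float))[0]; d['t']=np.array(d['tvec'],float).ravel(); return d
def ray(d,u,v):
    r=d['R'].T@np.array([(u-d['cx'])/d['fx'],(v-d['cy'])/d['fy'],1.]); return -d['R'].T@d['t'], r/np.linalg.norm(r)
def plane(d,u,v,z):
    c,r=ray(d,u,v); return c+r*(z-c[2])/r[2]
def proj(d,p):
    q=d['R']@np.array(p,float)+d['t']; return np.array([d['fx']*q[0]/q[2]+d['cx'],d['fy']*q[1]/q[2]+d['cy']])
def save(d,n): cv2.imwrite('pics/'+n,d['img'][:,:,::-1])
E
python3 - <<'E'
from h import *
import pickle
for n in ['top','scene']:
    d=cam(n); save(d,n+'0.png'); pickle.dump(d,open(n+'.pkl','wb')); c,_=ray(d,0,0); print(n,c.round(3),d['fx'],d['R'].round(2).tolist())
print(ctrl.get_obs())
E
```

```text
pics
top [0.472 0.025 1.226] 526.7432777012411 [[0.03, -1.0, 0.03], [-0.99, -0.03, -0.11], [0.11, -0.03, -0.99]]
scene [ 1.305 -0.13   0.875] 480.33510071863634 [[0.18, 0.98, 0.0], [0.71, -0.13, -0.69], [-0.68, 0.12, -0.72]]
{'t': 0.1, 'q': array([-1.39600023e+00,  5.32967129e-02,  1.61416917e+00,  7.48493569e-06,
        1.47599349e+00, -1.19015451e-01]), 'dq': array([ 0.0001307 , -0.00216797, -0.00328562,  0.00277515, -0.00221337,
       -0.00053092]), 'effort': array([-6.78336892e-04, -3.94907570e+01, -3.71363068e+01, -1.68592978e-04,
        3.90407309e-03,  1.14948963e-05]), 'tool_pos': array([ 0.18089548, -0.59765683,  0.23017486]), 'tool_rot': array([-3.10590781e+00, -4.59585582e-01,  7.00296174e-05]), 'contact_force': array([ 0.41691976,  0.16055646, -0.45141968]), 'wrist_torque': array([0.01230673, 0.04614655, 0.00859803]), 'grip_force': 0.0, 'opening': 0.08543862419456333}
```

View pics/top0.png

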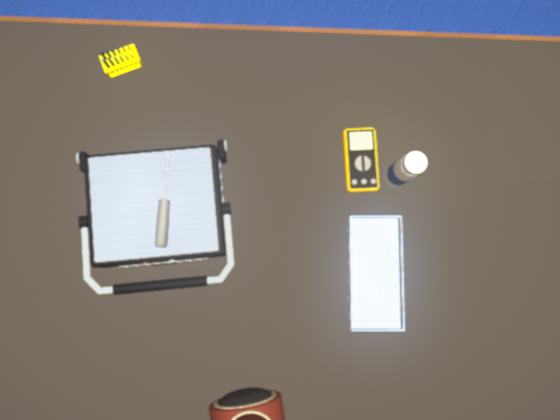

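View pics/scene0.png

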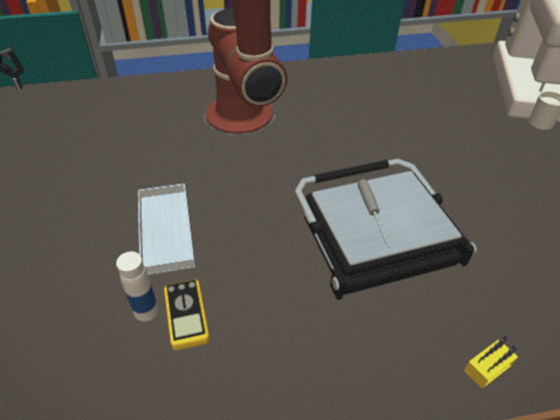

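The top view shows the grill at about (155,210) with its bar at (160,285). The screwdriver handle is at (162,223) with the blade towards (168,155). The tray is at (377,272), with the multimeter and can beyond it at (361,159) and (412,163). The scene view agrees.

```bash
python3 - <<'E'
from h import *
import pickle
d=pickle.load(open('top.pkl','rb')); s=pickle.load(open('scene.pkl','rb'))
def rect(m,z,n,d=d):
    cs,_=cv2.findContours(m.astype(np.uint8),0,2); c=max(cs,key=cv2.contourArea)
    r=cv2.minAreaRect(c); b=cv2.boxPoints(r); P=np.array([plane(d,*p,z) for p in b])
    e=[np.linalg.norm(P[i]-P[(i+1)%4]) for i in range(2)]
    l=P[1]-P[0] if e[0]>e[1] else P[2]-P[1]
    print(n,'px',b.round(0).tolist(),'mid',P.mean(0).round(4),'sides',np.round(e,4),'long dir deg',np.degrees(np.arctan2(l[1],l[0])).round(2),'area',cv2.contourArea(c)); return c
def win(m,x0,x1,y0,y1):
    o=np.zeros_like(m); o[y0:y1,x0:x1]=m[y0:y1,x0:x1]; return o
I=d['img'].astype(int); hsv=cv2.cvtColor(d['img'],cv2.COLOR_RGB2HSV).astype(int)
g=I.sum(2)/3
print('cover/handle/bar/tray/bench samples',[I[y,x].tolist() for x,y in [(120,200),(162,222),(160,286),(377,270),(300,250),(168,170),(350,270)]])
c=rect(win(cv2.morphologyEx((g>140).astype(np.uint8),cv2.MORPH_CLOSE,np.ones((9,9)))>0,85,222,140,268),.106,'cover')
rect(win(g<45,108,212,272,300),.086,'bar')
rect(win((hsv[:,:,1]<70)&(g<175)&(g>70),145,185,190,255),.119,'handle')
rect(win(g>110,335,415,205,340),.03,'tray')
# scene bar and handle
J=s['img'].astype(int); gs=J.sum(2)/3
rect(win(gs<40,310,392,155,190),.086,'bar scene',s)
hs=cv2.cvtColor(s['img'],cv2.COLOR_RGB2HSV).astype(int)
print([J[y,x].tolist() for x,y in [(368,195),(340,220),(350,171),(165,225)]])
rect(win((gs<150)&(gs>60),352,384,176,214),.119,'handle scene',s)
rect(win(gs>110,130,200,180,275),.03,'tray scene',s)
o=np.vstack([np.hstack([cv2.resize(d['img'][130:310,60:260],(400,360)),cv2.resize(d['img'][190:350,320:440],(270,360))])])
cv2.imwrite('pics/crop1.png',o[:,:,::-1])
E
```

```text
cover/handle/bar/tray/bench samples [[226, 236, 245], [223, 220, 206], [69, 68, 67], [246, 252, 254], [128, 117, 108], [220, 226, 232], [210, 216, 220]]
cover px [[85.0, 147.0], [221.0, 147.0], [221.0, 267.0], [85.0, 267.0]] mid [0.5959 0.2512 0.106 ] sides [0.2909 0.2579] long dir deg -88.13 area 14356.0Traceback (most recent call last):
  File "<stdin>", line 16, in <module>
  File "<stdin>", line 5, in rect
ValueError: max() iterable argument is empty
```

```bash
cat > m.py <<'E'
from h import *
import pickle
def rect(d,m,z,n):
    cs,_=cv2.findContours(m.astype(np.uint8),0,2)
    if not cs: print(n,'none'); return
    c=max(cs,key=cv2.contourArea)
    r=cv2.minAreaRect(c); b=cv2.boxPoints(r); P=np.array([plane(d,*p,z) for p in b])
    e=[np.linalg.norm(P[i]-P[(i+1)%4]) for i in range(2)]
    l=P[1]-P[0] if e[0]>e[1] else P[2]-P[1]
    print(n,'px',b.round(0).tolist(),'mid',P.mean(0).round(4),'sides',np.round(e,4),'long deg',np.degrees(np.arctan2(l[1],l[0])).round(2),'area',cv2.contourArea(c))
def win(m,x0,x1,y0,y1):
    o=np.zeros_like(m); o[y0:y1,x0:x1]=m[y0:y1,x0:x1]; return o
E
python3 - <<'E'
from m import *
d=pickle.load(open('top.pkl','rb')); s=pickle.load(open('scene.pkl','rb'))
I=d['img'].astype(int); g=I.mean(2)
rb=I[:,:,0]-I[:,:,2]
close=lambda m:cv2.morphologyEx(m.astype(np.uint8),cv2.MORPH_CLOSE,np.ones((15,15)))>0
rect(d,win(close(win(g>190,88,219,145,264)),88,219,140,268),.106,'cover')
rect(d,win(g<92,108,212,272,300),.086,'bar')
rect(d,win(rb>4,140,190,180,255)&(g>150),.119,'handle')
rect(d,win(close(win(g>165,335,415,205,340)),335,415,205,340),.03,'tray')
J=s['img'].astype(int); gs=J.mean(2); rs=J[:,:,0]-J[:,:,2]
print([J[y,x].tolist() for x,y in [(368,195),(340,220),(350,171),(165,225),(250,250)]])
rect(s,win(gs<80,312,392,155,184),.086,'bar scene')
rect(s,win(rs>4,352,388,174,216)&(gs>100),.119,'handle scene')
rect(s,win(close(win(gs>165,130,200,180,275)),130,200,180,275),.03,'tray scene')
o=np.hstack([cv2.resize(d['img'][130:310,60:260],(400,360)),cv2.resize(s['img'][150:310,280:480],(400,360))])
cv2.imwrite('pics/crop1.png',o[:,:,::-1])
E
```

```text
cover px [[79.0, 158.0], [209.0, 147.0], [219.0, 258.0], [88.0, 269.0]] mid [0.5935 0.2598 0.106 ] sides [0.2782 0.2395] long deg -83.26 area 12687.5
bar px [[112.0, 284.0], [205.0, 275.0], [206.0, 286.0], [113.0, 295.0]] mid [0.43   0.2341 0.086 ] sides [0.1977 0.0231] long deg -83.04 area 899.0
handle px [[155.0, 245.0], [159.0, 199.0], [169.0, 200.0], [165.0, 246.0]] mid [0.5609 0.2286 0.119 ] sides [0.0956 0.0209] long deg -1.24 area 382.5
tray px [[348.0, 215.0], [403.0, 214.0], [405.0, 331.0], [350.0, 332.0]] mid [ 0.4682 -0.2445  0.03  ] sides [0.1273 0.264 ] long deg -179.09 area 6241.0
[[143, 141, 130], [166, 180, 184], [38, 44, 40], [196, 214, 219], [86, 77, 72]]
bar scene px [[311.0, 173.0], [388.0, 157.0], [390.0, 169.0], [314.0, 186.0]] mid [0.4307 0.2315 0.086 ] sides [0.2135 0.0513] long deg 97.76 area 704.0
handle scene px [[357.0, 181.0], [365.0, 177.0], [378.0, 208.0], [370.0, 211.0]] mid [0.5507 0.2291 0.119 ] sides [0.0236 0.104 ] long deg -2.22 area 236.0
tray scene px [[120.0, 191.0], [184.0, 183.0], [194.0, 262.0], [130.0, 270.0]] mid [ 0.4718 -0.2616  0.03  ] sides [0.1635 0.2708] long deg 1.4 area 3878.5
```

View pics/crop1.png

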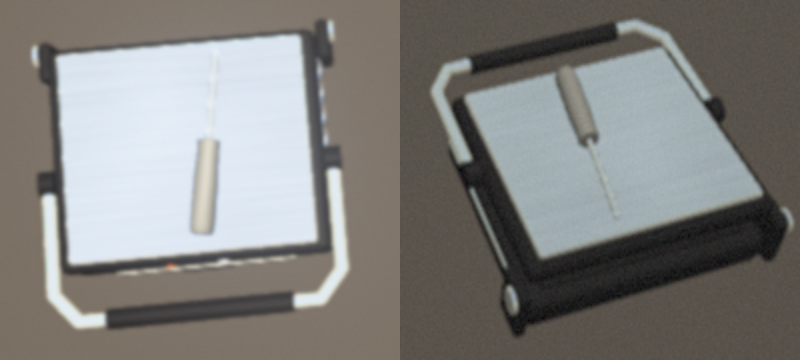

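The bar's centre is at (0.430, 0.234), with the grill turned about +7°. The bar measures 198 mm and the tray 127 x 264 mm, close to the given sizes. The screwdriver handle is centred at (0.561, 0.229) with a yaw of about -2°. I'll move now.

Call:
{"name": "step_arm", "arguments": {"targets": [{"travel":[0.5,0.83,0.08],"angular":[0,0,-0.42],"gripper":0.7},{"travel":[0.5,0.83,0.08],"angular":[0,0,-0.42],"gripper":0.7},{"travel":[0.5,0.83,0.08],"angular":[0,0,-0.42],"gripper":0.7},{"travel":[0.5,0.83,0.08],"angular":[0,0,-0.42],"gripper":0.7},{"travel":[0.5,0.83,0.08],"angular":[0,0,-0.42],"gripper":0.7},{"travel":[0.5,0.83,0.08],"angular":[0,0,-0.42],"gripper":0.7},{"travel":[0.5,0.83,0.08],"angular":[0,0,-0.42],"gripper":0.7},{"travel":[0.5,0.83,0.08],"angular":[0,0,-0.42],"gripper":0.7},{"travel":[0.5,0.83,0.08],"angular":[0,0,-0.42],"gripper":0.7},{"travel":[0.5,0.83,0.08],"angular":[0,0,-0.42],"gripper":0.7}], "squeeze": 50}}

```text
t: 1.1
tool_pos: [0.4385, -0.1693, 0.2723]
tool_rot: [3.141, -0.057, 0.0]
contact_force: [0.9, 0.1, 0.6]
opening: 0.0599
grip_force: 0.0
```

Call:
{"name": "step_arm", "arguments": {"targets": [{"travel":[0.2125,0.663,-0.12],"angular":[0,0,0],"gripper":0.7},{"travel":[0.2125,0.663,-0.12],"angular":[0,0,0],"gripper":0.7},{"travel":[0.2125,0.663,-0.12],"angular":[0,0,0],"gripper":0.7},{"travel":[0.2125,0.663,-0.12],"angular":[0,0,0],"gripper":0.7},{"travel":[0.2125,0.663,-0.12],"angular":[0,0,0],"gripper":0.7},{"travel":[0.2125,0.663,-0.12],"angular":[0,0,0],"gripper":0.7},{"travel":[0.2125,0.663,-0.12],"angular":[0,0,0],"gripper":0.7},{"travel":[0.2125,0.663,-0.12],"angular":[0,0,0],"gripper":0.7},{"travel":[0.2125,0.663,-0.12],"angular":[0,0,0],"gripper":0.7},{"travel":[0.2125,0.663,-0.12],"angular":[0,0,0],"gripper":0.7}]}}

```text
t: 2.1
tool_pos: [0.565, 0.2291, 0.1984]
tool_rot: [3.141, -0.051, -0.005]
contact_force: [1.3, 0.4, -0.9]
opening: 0.0596
grip_force: 0.0
```

```bash
python3 - <<'E'
from m import *
d=cam('wrist'); save(d,'w1.png'); pickle.dump(d,open('w1.pkl','wb'))
o=ctrl.get_obs(); print(o['tool_pos'],o['tool_rot'],o['t'])
for p in [(.566,.2285,.119),(.511,.2305,.119),(.611,.227,.119)]: print(proj(d,p).round(0))
E
```

```text
[0.56501547 0.22749302 0.19906427] [ 3.14021404 -0.05280537 -0.00363385] 2.15
[278. 219.]
[278. 279.]
[278. 163.]
```

View pics/w1.png

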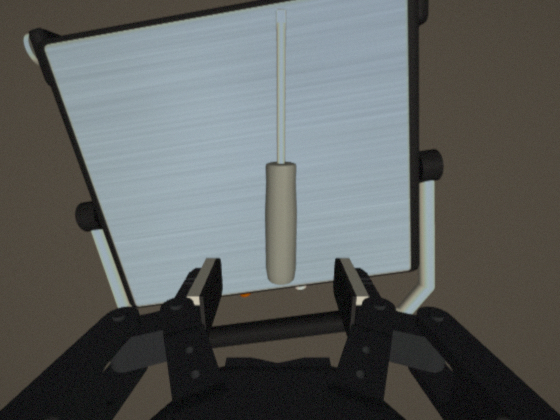

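The wrist picture shows the handle from (281,163) to (281,283), within 3-4 px of where I predicted it. I'll descend and grip.

Call:
{"name": "step_arm", "arguments": {"targets": [{"travel":[0,-0.003,-0.05],"angular":[0,0,0],"gripper":0.7},{"travel":[0,-0.003,-0.1],"angular":[0,0,0],"gripper":0.7},{"travel":[0,-0.003,-0.13],"angular":[0,0,0],"gripper":0.7},{"travel":[0,-0.003,-0.145],"angular":[0,0,0],"gripper":0.7},{"travel":[0,-0.003,-0.153],"angular":[0,0,0],"gripper":0.7},{"travel":[0,-0.003,-0.153],"angular":[0,0,0],"gripper":0.7},{"travel":[0,-0.003,-0.153],"angular":[0,0,0],"gripper":0.7}]}}

```text
t: 2.85
tool_pos: [0.5665, 0.2246, 0.1101]
tool_rot: [-3.14, 0.057, -0.003]
contact_force: [-0.0, 0.3, 0.9]
opening: 0.0598
grip_force: 0.0
```

Call:
{"name": "step_arm", "arguments": {"targets": [{"travel":[0,0,0],"angular":[0,0,0],"gripper":0.4},{"travel":[0,0,0],"angular":[0,0,0],"gripper":0.2},{"travel":[0,0,0],"angular":[0,0,0],"gripper":0.1},{"travel":[0,0,0],"angular":[0,0,0],"gripper":0},{"travel":[0,0,0],"angular":[0,0,0],"gripper":0},{"travel":[0,0,0],"angular":[0,0,0],"gripper":0},{"travel":[0,0,0],"angular":[0,0,0],"gripper":0}], "squeeze": 50}}

```text
t: 3.55
tool_pos: [0.5662, 0.2249, 0.1098]
tool_rot: [-3.141, 0.057, -0.002]
contact_force: [-0.8, -0.1, 5.4]
opening: 0.023
grip_force: 49.3
```

Call:
{"name": "step_arm", "arguments": {"targets": [{"travel":[0,0,0.02],"angular":[0,0,0],"gripper":0},{"travel":[0,0,0.04],"angular":[0,0,0],"gripper":0},{"travel":[0,0,0.07],"angular":[0,0,0],"gripper":0},{"travel":[0,0,0.1],"angular":[0,0,0],"gripper":0},{"travel":[0,0,0.13],"angular":[0,0,0],"gripper":0},{"travel":[0,0,0.16],"angular":[0,0,0],"gripper":0},{"travel":[0,0,0.18],"angular":[0,0,0],"gripper":0},{"travel":[0,0,0.18],"angular":[0,0,0],"gripper":0}]}}

```text
t: 4.35
tool_pos: [0.5668, 0.2249, 0.2195]
tool_rot: [-3.14, 0.057, -0.007]
contact_force: [0.5, 0.5, -1.4]
opening: 0.0227
grip_force: 49.1
```

```bash
python3 - <<'E'
from m import *
d=cam('wrist'); s=cam('scene'); o=ctrl.get_obs(); print(o['tool_pos'],o['contact_force'],o['opening'],o['grip_force'])
im=np.hstack([cv2.resize(d['img'],(400,300)),cv2.resize(s['img'][60:330,200:560],(400,300))])
cv2.imwrite('pics/lift.png',im[:,:,::-1])
E
```

```text
[0.56548118 0.22455898 0.21641167] [ 0.6752406  -0.47047972 -1.77595347] 0.02293484160439205 49.145346879959106
```

View pics/lift.png

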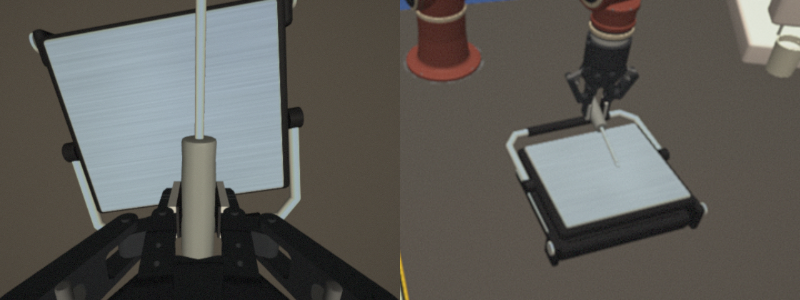

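The screwdriver is held firmly and is clear of the cover. I'll check its tilt while carrying it to above the tray.

```bash
python3 - <<'E'
from m import *
s=cam('scene'); I=s['img'][190:240,370:420].astype(int)
for dz in (-.03,-.015,0,.015,.03): print(dz,proj(s,(.706,.220,.229+dz)).round(0))
print('grip',proj(s,(.566,.2245,.229)).round(0),'handle front',proj(s,(.611,.223,.229)).round(0))
d=pickle.load(open('top.pkl','rb'))
for u,v in [(349,215.5),(403,215.5),(404,330),(351,331)]: print(plane(d,u,v,.03).round(4))
E
```

```text
-0.03 [393. 218.]
-0.015 [395. 213.]
0 [396. 207.]
0.015 [398. 201.]
0.03 [399. 196.]
grip [375. 161.] handle front [381. 175.]
[ 0.596  -0.1802  0.03  ]
[ 0.5995 -0.3049  0.03  ]
[ 0.3409 -0.307   0.03  ]
[ 0.3361 -0.1874  0.03  ]
```

Call:
{"name": "step_arm", "arguments": {"targets": [{"travel":[-0.238,-0.782,0],"angular":[0,0,0.06],"gripper":0},{"travel":[-0.238,-0.782,0],"angular":[0,0,0.06],"gripper":0},{"travel":[-0.238,-0.782,0],"angular":[0,0,0.06],"gripper":0},{"travel":[-0.238,-0.782,0],"angular":[0,0,0.06],"gripper":0},{"travel":[-0.238,-0.782,0],"angular":[0,0,0.06],"gripper":0},{"travel":[-0.238,-0.782,0],"angular":[0,0,0.06],"gripper":0},{"travel":[-0.238,-0.782,0],"angular":[0,0,0.06],"gripper":0},{"travel":[-0.238,-0.782,0],"angular":[0,0,0.06],"gripper":0},{"travel":[-0.238,-0.782,0],"angular":[0,0,0.06],"gripper":0},{"travel":[-0.238,-0.782,0],"angular":[0,0,0.06],"gripper":0}]}}

```text
t: 5.5
tool_pos: [0.4211, -0.2464, 0.2153]
tool_rot: [-3.141, -0.015, 0.002]
contact_force: [1.1, -0.4, -0.6]
opening: 0.0229
grip_force: 49.4
```

Call:
{"name": "step_arm", "arguments": {"targets": [{"travel":[0,0,0],"angular":[0,0,0],"gripper":0},{"travel":[0,0,0],"angular":[0,0,0],"gripper":0}]}}

```text
t: 5.7
tool_pos: [0.4221, -0.2446, 0.2153]
tool_rot: [-3.139, -0.014, 0.003]
contact_force: [-0.0, 0.2, -0.9]
opening: 0.0232
grip_force: 49.4
```

```bash
python3 - <<'E'
from m import *
s=cam('scene'); d=cam('top'); o=ctrl.get_obs(); print(o['tool_pos'],o['opening'],o['t'])
im=np.hstack([cv2.resize(d['img'][190:350,320:440],(300,400)),cv2.resize(s['img'][130:330,90:290],(400,400))])
cv2.imwrite('pics/tray.png',im[:,:,::-1])
E
```

```text
[ 0.42278248 -0.24346749  0.21573144] 0.022992932925410554 5.8
```

View pics/tray.png

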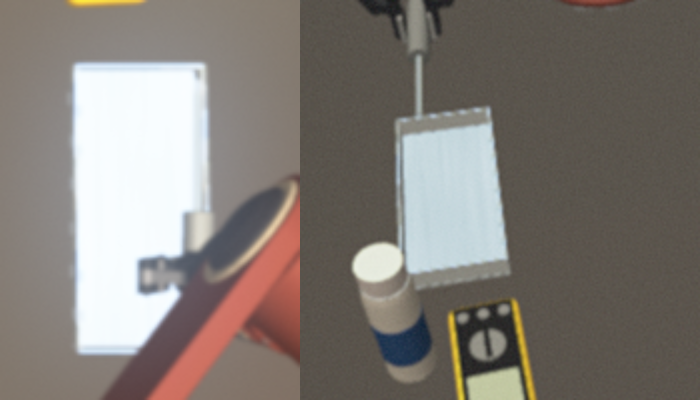

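Both views show the driver level and in line with the tray. I'll check the alignment numerically using the tray rim corners from the scene view.

```bash
python3 - <<'E'
from m import *
s=pickle.load(open('scene.pkl','rb')); d=pickle.load(open('top.pkl','rb'))
P=np.array([plane(s,u,v,.03) for u,v in [(138,190),(185,184),(195,267),(146,274)]]); print(P.round(3),P.mean(0).round(4))
print(proj(d,(.455,-.2445,.226)).round(0),proj(s,(.423,-.2445,.226)).round(0),proj(s,(.567,-.243,.226)).round(0))
E
```

```text
[[ 0.342 -0.308  0.03 ]
 [ 0.341 -0.187  0.03 ]
 [ 0.622 -0.18   0.03 ]
 [ 0.622 -0.288  0.03 ]] [ 0.4815 -0.2407  0.03  ]
[400. 280.] [149. 145.] [150. 189.]
```

Call:
{"name": "step_arm", "arguments": {"targets": [{"travel":[0,0,-0.06],"angular":[0,0,0],"gripper":0},{"travel":[0,0,-0.13],"angular":[0,0,0],"gripper":0},{"travel":[0,0,-0.2],"angular":[0,0,0],"gripper":0},{"travel":[0,0,-0.26],"angular":[0,0,0],"gripper":0},{"travel":[0,0,-0.3],"angular":[0,0,0],"gripper":0},{"travel":[0,0,-0.325],"angular":[0,0,0],"gripper":0},{"travel":[0,0,-0.34],"angular":[0,0,0],"gripper":0},{"travel":[0,0,-0.347],"angular":[0,0,0],"gripper":0},{"travel":[0,0,-0.347],"angular":[0,0,0],"gripper":0},{"travel":[0,0,-0.347],"angular":[0,0,0],"gripper":0}]}}

```text
t: 6.8
tool_pos: [0.4237, -0.2448, 0.0095]
tool_rot: [3.14, 0.018, 0.002]
contact_force: [0.5, 0.4, 0.3]
opening: 0.0233
grip_force: 49.4
```

Call:
{"name": "step_arm", "arguments": {"targets": [{"travel":[0,0,-0.002],"angular":[0,0,0],"gripper":0},{"travel":[0,0,-0.004],"angular":[0,0,0],"gripper":0},{"travel":[0,0,-0.004],"angular":[0,0,0],"gripper":0}]}}

```text
t: 7.1
tool_pos: [0.4234, -0.245, 0.0068]
tool_rot: [3.141, 0.017, 0.002]
contact_force: [-0.5, -0.2, 1.4]
opening: 0.0235
grip_force: 49.8
```

Light contact. I'll release and rise.

Call:
{"name": "step_arm", "arguments": {"targets": [{"travel":[0,0,0],"angular":[0,0,0],"gripper":0.35},{"travel":[0,0,0],"angular":[0,0,0],"gripper":0.5},{"travel":[0,0,0],"angular":[0,0,0],"gripper":0.6},{"travel":[0,0,0],"angular":[0,0,0],"gripper":0.6},{"travel":[0,0,0.05],"angular":[0,0,0],"gripper":0.6},{"travel":[0,0,0.12],"angular":[0,0,0],"gripper":0.6},{"travel":[0,0,0.19],"angular":[0,0,0],"gripper":0.6},{"travel":[0,0,0.26],"angular":[0,0,0],"gripper":0.6},{"travel":[0,0,0.33],"angular":[0,0,0],"gripper":0.6},{"travel":[0,0,0.36],"angular":[0,0,0],"gripper":0.6}]}}

```text
t: 8.1
tool_pos: [0.4243, -0.2457, 0.2273]
tool_rot: [3.137, 0.017, 0.009]
contact_force: [0.8, -0.5, -0.2]
opening: 0.0514
grip_force: 0.0
```

```bash
python3 - <<'E'
from m import *
s=cam('scene'); d=cam('wrist'); o=ctrl.get_obs(); print(o['tool_pos'],o['tool_rot'],o['q'].round(3),o['opening'],o['t'])
im=np.hstack([cv2.resize(d['img'],(400,300)),cv2.resize(s['img'][160:310,90:290],(400,300))])
cv2.imwrite('pics/tray2.png',im[:,:,::-1])
# bar & pose plan
yaw=np.radians(7.0); ex=np.array([np.cos(yaw),np.sin(yaw),0]); bar=np.array([.430,.234,.086]); H=bar+.295*ex-[0,0,.024]
print('hinge',H.round(4))
E
```

```text
[ 0.42442457 -0.24584415  0.22622823] [3.13671818 0.01734173 0.00933207] [-0.677 -0.281  1.928  0.     1.487  0.883] 0.051078295532487994 8.2
hinge [0.7228 0.27   0.062 ]
```

View pics/tray2.png

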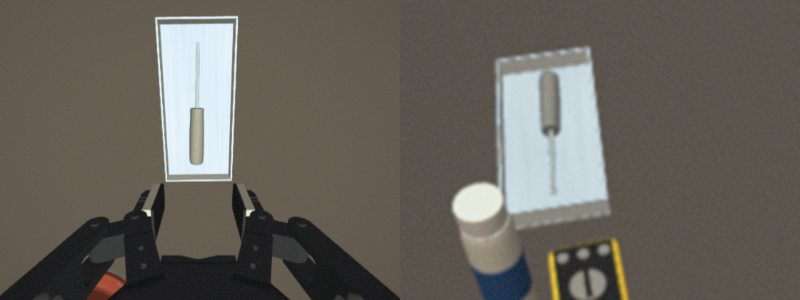

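The screwdriver lies flat in the middle of the tray. Next I go over to the handle bar, turn the tool so it closes across the bar, and tilt it 20° forward.

Call:
{"name": "step_arm", "arguments": {"targets": [{"travel":[0,0.577,0.03],"angular":[0,0,0.715],"gripper":0.47},{"travel":[0,0.577,0.03],"angular":[0,0,0.715],"gripper":0.47},{"travel":[0,0.577,0.03],"angular":[0,0,0.715],"gripper":0.47},{"travel":[0,0.577,0.03],"angular":[0,0,0.715],"gripper":0.47},{"travel":[0,0.577,0.03],"angular":[0,0,0.715],"gripper":0.47},{"travel":[0,0.577,0.03],"angular":[0,0,0.715],"gripper":0.47},{"travel":[0,0.577,0.03],"angular":[0,0,0.715],"gripper":0.47},{"travel":[0,0.577,0.03],"angular":[0,0,0.715],"gripper":0.47},{"travel":[0,0.577,0.03],"angular":[0,0,0.715],"gripper":0.47}]}}

```text
t: 9.1
tool_pos: [0.4218, 0.1025, 0.2379]
tool_rot: [-3.012, -0.892, 0.005]
contact_force: [0.4, -0.7, 0.5]
opening: 0.0403
grip_force: 0.0
```

Call:
{"name": "step_arm", "arguments": {"targets": [{"travel":[-0.035,0.216,0],"angular":[0,0,0.715],"gripper":0.47},{"travel":[-0.035,0.216,0],"angular":[0,0,0.715],"gripper":0.47},{"travel":[-0.035,0.216,0],"angular":[0,0,0.715],"gripper":0.47},{"travel":[-0.035,0.216,0],"angular":[0,0,0.715],"gripper":0.47},{"travel":[-0.035,0.216,0],"angular":[0,0,0.715],"gripper":0.47},{"travel":[-0.035,0.216,0],"angular":[0,0,0.715],"gripper":0.47}]}}

```text
t: 9.7
tool_pos: [0.402, 0.2299, 0.239]
tool_rot: [-2.654, -1.681, 0.003]
contact_force: [0.0, 0.0, -0.2]
opening: 0.0401
grip_force: 0.0
```

Call:
{"name": "step_arm", "arguments": {"targets": [{"travel":[0,0,0],"angular":[0,0,0.714],"gripper":0.47},{"travel":[0,0,0],"angular":[0,0,0.714],"gripper":0.47},{"travel":[0,0,0],"angular":[0,0,0.714],"gripper":0.47},{"travel":[0,0,0],"angular":[0,0,0.714],"gripper":0.47},{"travel":[0,0,0],"angular":[0,0,0.714],"gripper":0.47},{"travel":[0,0,0],"angular":[0,0,0.714],"gripper":0.47}]}}

```text
t: 10.3
tool_pos: [0.4021, 0.2303, 0.2398]
tool_rot: [-2.085, -2.349, 0.001]
contact_force: [-0.4, -0.6, 0.5]
opening: 0.0402
grip_force: 0.0
```

Call:
{"name": "step_arm", "arguments": {"targets": [{"travel":[0,0,0],"angular":[0.054,-0.441,0],"gripper":0.47},{"travel":[0,0,0],"angular":[0.054,-0.441,0],"gripper":0.47},{"travel":[0,0,0],"angular":[0.054,-0.441,0],"gripper":0.47},{"travel":[0,0,0],"angular":[0.054,-0.441,0],"gripper":0.47},{"travel":[0,0,0],"angular":[0.054,-0.441,0],"gripper":0.47}]}}

```text
t: 10.8
tool_pos: [0.4019, 0.231, 0.2403]
tool_rot: [1.912, 2.162, 0.38]
contact_force: [0.0, 0.5, 0.7]
opening: 0.0402
grip_force: 0.0
```

```bash
python3 - <<'E'
from m import *
from scipy.spatial.transform import Rotation as R
d=cam('wrist'); o=ctrl.get_obs(); save(d,'w2.png'); pickle.dump(d,open('w2.pkl','wb'))
print(o['tool_pos'].round(4),R.from_rotvec(o['tool_rot']).as_matrix().round(3).tolist(),o['q'].round(2),o['t'])
ey=np.array([-.1219,.9925,0]); B=np.array([.43,.234,.086])
for k in (-.1,0,.1): print(proj(d,B+k*ey).round(0))
E
```

```text
[0.4023 0.2311 0.2405] [[-0.122, 0.933, 0.339], [0.993, 0.115, 0.041], [-0.0, 0.342, -0.94]] [ 0.42 -0.6   2.16 -0.11  1.25  0.32] 10.85
[255. 280.]
[253. 197.]
[250.  96.]
```

View pics/w2.png

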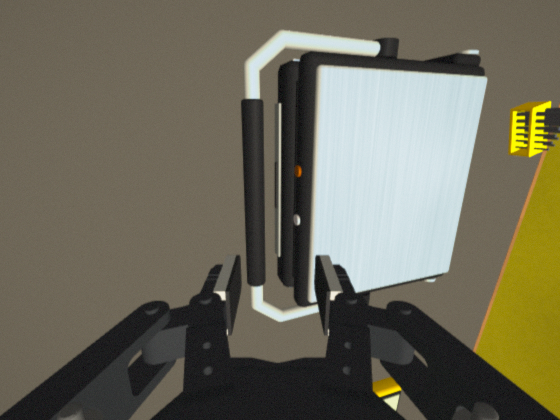

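The bar shows from (252,100) to (256,285), about 2 px right and 4-5 px below my prediction, so it sits about 2 mm farther in. I'll approach along the tool axis.

Call:
{"name": "step_arm", "arguments": {"targets": [{"travel":[0.003,-0.002,-0.07],"angular":[0,0,0],"gripper":0.47},{"travel":[0.005,-0.002,-0.132],"angular":[0,0,0],"gripper":0.47},{"travel":[0.022,0,-0.18],"angular":[0,0,0],"gripper":0.47},{"travel":[0.038,0.002,-0.225],"angular":[0,0,0],"gripper":0.47},{"travel":[0.052,0.003,-0.263],"angular":[0,0,0],"gripper":0.47},{"travel":[0.061,0.004,-0.288],"angular":[0,0,0],"gripper":0.47},{"travel":[0.061,0.004,-0.288],"angular":[0,0,0],"gripper":0.47},{"travel":[0.061,0.004,-0.288],"angular":[0,0,0],"gripper":0.47}]}}

```text
t: 11.65
tool_pos: [0.439, 0.2335, 0.0674]
tool_rot: [1.912, 2.163, 0.379]
contact_force: [0.8, 0.4, 0.3]
opening: 0.0401
grip_force: 0.0
```

Call:
{"name": "step_arm", "arguments": {"targets": [{"travel":[0,0,0],"angular":[0,0,0],"gripper":0.3},{"travel":[0,0,0],"angular":[0,0,0],"gripper":0.15},{"travel":[0,0,0],"angular":[0,0,0],"gripper":0},{"travel":[0,0,0],"angular":[0,0,0],"gripper":0},{"travel":[0,0,0],"angular":[0,0,0],"gripper":0},{"travel":[0,0,0],"angular":[0,0,0],"gripper":0}], "squeeze": 50}}

```text
t: 12.25
tool_pos: [0.4379, 0.2337, 0.0682]
tool_rot: [1.911, 2.163, 0.38]
contact_force: [-5.4, -1.7, 4.1]
opening: 0.0203
grip_force: 48.6
```

```bash
cat > arc.py <<'E'
from m import *
from scipy.spatial.transform import Rotation as R
yaw=np.radians(7); ex=np.array([np.cos(yaw),np.sin(yaw),0]); ez=np.array([0,0,1.]); ey=np.cross(ez,ex)
bar0=np.array([.432,.232,.086]); H=bar0+.295*ex-.024*ez
r0=np.hypot(.295,.024); p0=np.arctan2(.024,.295)
def bar(a): return H+r0*(-np.cos(p0+a)*ex+np.sin(p0+a)*ez)
def tcp(a,t0=-20,k=.9):
    th=np.radians(t0)+k*a; tz=-np.sin(th)*ex-np.cos(th)*ez
    return bar(a)+.020*tz
def opening(o):
    Rm=R.from_rotvec(o['tool_rot']).as_matrix(); b=o['tool_pos']-.020*Rm[:,2]; v=b-H
    return np.degrees(np.arctan2(v[2],-v@ex)-p0), np.hypot(v[2],v@ex), np.degrees(np.arctan2(-Rm[:,2]@ex,-Rm[2,2]))
E
python3 - <<'E'
from arc import *
o=ctrl.get_obs(); print(opening(o),'q',o['q'].round(2),o['contact_force'])
for s,e in [(0,25),(25,50)]:
    for a in np.arange(s+2.5,e+.1,2.5):
        d=(tcp(np.radians(a))-tcp(np.radians(s)))/.6; w=.9*(a-s)/45*ey
        print(a,d.round(3),w.round(3))
E
```

```text
(np.float64(0.18695235289336873), np.float64(0.2968547268027701), np.float64(-19.928611476764537)) q [ 0.39 -0.31  2.26 -0.12  0.86  0.33] [-5.39321787 -1.73372183  4.06612944]
2.5 [0.001 0.    0.021] [-0.006  0.05   0.   ]
5.0 [0.003 0.    0.042] [-0.012  0.099  0.   ]
7.5 [0.006 0.001 0.063] [-0.018  0.149  0.   ]
10.0 [0.009 0.001 0.083] [-0.024  0.199  0.   ]
12.5 [0.014 0.002 0.104] [-0.03   0.248  0.   ]
15.0 [0.019 0.002 0.124] [-0.037  0.298  0.   ]
17.5 [0.026 0.003 0.144] [-0.043  0.347  0.   ]
20.0 [0.033 0.004 0.164] [-0.049  0.397  0.   ]
22.5 [0.041 0.005 0.183] [-0.055  0.447  0.   ]
25.0 [0.05  0.006 0.202] [-0.061  0.496  0.   ]
27.5 [0.01  0.001 0.019] [-0.006  0.05   0.   ]
30.0 [0.02  0.002 0.037] [-0.012  0.099  0.   ]
32.5 [0.031 0.004 0.054] [-0.018  0.149  0.   ]
35.0 [0.043 0.005 0.071] [-0.024  0.199  0.   ]
37.5 [0.056 0.007 0.088] [-0.03   0.248  0.   ]
40.0 [0.07  0.009 0.104] [-0.037  0.298  0.   ]
42.5 [0.084 0.01  0.119] [-0.043  0.347  0.   ]
45.0 [0.098 0.012 0.134] [-0.049  0.397  0.   ]
47.5 [0.114 0.014 0.148] [-0.055  0.447  0.   ]
50.0 [0.13  0.016 0.161] [-0.061  0.496  0.   ]
```

Call:
{"name": "step_arm", "arguments": {"targets": [{"travel":[0.001,0,0.021],"angular":[-0.006,0.05,0],"gripper":0},{"travel":[0.003,0,0.042],"angular":[-0.012,0.1,0],"gripper":0},{"travel":[0.006,0.001,0.063],"angular":[-0.018,0.15,0],"gripper":0},{"travel":[0.009,0.001,0.083],"angular":[-0.024,0.2,0],"gripper":0},{"travel":[0.009,0.001,0.083],"angular":[-0.024,0.2,0],"gripper":0},{"travel":[0.009,0.001,0.083],"angular":[-0.024,0.2,0],"gripper":0}], "squeeze": 50}}

```text
t: 12.85
tool_pos: [0.4431, 0.2344, 0.1166]
tool_rot: [1.992, 2.255, 0.215]
contact_force: [-0.5, 1.9, -3.9]
opening: 0.0203
grip_force: 51.1
```

```bash
python3 - <<'E'
from arc import *
o=ctrl.get_obs(); print(opening(o),o['contact_force'].round(1),o['opening'],o['t'])
d=cam('wrist'); s=cam('scene')
im=np.hstack([cv2.resize(d['img'],(400,300)),cv2.resize(s['img'][100:325,240:540],(400,300))])
cv2.imwrite('pics/l10.png',im[:,:,::-1])
E
```

```text
(np.float64(9.832523915412297), np.float64(0.29693241075595145), np.float64(-10.881508657608768)) [-0.5  1.9 -3.9] 0.02027539592730136 12.85
```

View pics/l10.png

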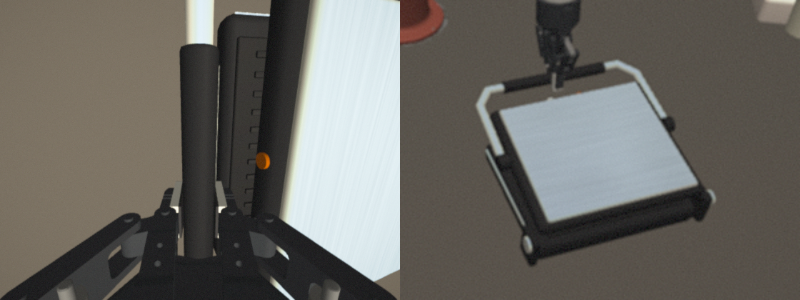

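The bar is between the pads, the top is about 10° open and the forces are small. I'll continue along the arc to 25°.

Call:
{"name": "step_arm", "arguments": {"targets": [{"travel":[0.005,0.001,0.021],"angular":[-0.006,0.05,0],"gripper":0},{"travel":[0.01,0.001,0.041],"angular":[-0.012,0.1,0],"gripper":0},{"travel":[0.017,0.002,0.061],"angular":[-0.018,0.15,0],"gripper":0},{"travel":[0.024,0.003,0.081],"angular":[-0.024,0.2,0],"gripper":0},{"travel":[0.032,0.004,0.1],"angular":[-0.03,0.25,0],"gripper":0},{"travel":[0.041,0.005,0.119],"angular":[-0.036,0.3,0],"gripper":0},{"travel":[0.041,0.005,0.119],"angular":[-0.036,0.3,0],"gripper":0},{"travel":[0.041,0.005,0.119],"angular":[-0.036,0.3,0],"gripper":0}]}}

```text
t: 13.75
tool_pos: [0.4671, 0.2372, 0.1882]
tool_rot: [-2.057, -2.329, 0.058]
contact_force: [-6.0, -0.1, -0.5]
opening: 0.0202
grip_force: 51.9
```

```bash
python3 - <<'E'
from arc import *
o=ctrl.get_obs(); print(opening(o),o['contact_force'].round(1),o['opening'],o['q'].round(2),o['t'])
E
```

```text
(np.float64(24.83880946251942), np.float64(0.29700276258311986), np.float64(2.875574180691338)) [-6.  -0.1 -0.5] 0.020195940747891116 [ 0.32 -0.13  1.86  0.01  1.46  0.2 ] 13.75
```

Call:
{"name": "step_arm", "arguments": {"targets": [{"travel":[0.01,0.001,0.019],"angular":[-0.006,0.05,0],"gripper":0},{"travel":[0.02,0.002,0.037],"angular":[-0.012,0.1,0],"gripper":0},{"travel":[0.031,0.004,0.054],"angular":[-0.018,0.15,0],"gripper":0},{"travel":[0.043,0.005,0.071],"angular":[-0.024,0.2,0],"gripper":0},{"travel":[0.056,0.007,0.088],"angular":[-0.03,0.25,0],"gripper":0},{"travel":[0.07,0.009,0.104],"angular":[-0.036,0.3,0],"gripper":0},{"travel":[0.084,0.01,0.119],"angular":[-0.042,0.35,0],"gripper":0},{"travel":[0.084,0.01,0.119],"angular":[-0.042,0.35,0],"gripper":0},{"travel":[0.084,0.01,0.119],"angular":[-0.042,0.35,0],"gripper":0}]}}

```text
t: 14.65
tool_pos: [0.518, 0.2433, 0.2611]
tool_rot: [-1.921, -2.176, 0.356]
contact_force: [-7.2, -0.4, 3.2]
opening: 0.0203
grip_force: 52.0
```

```bash
python3 - <<'E'
from arc import *
o=ctrl.get_obs(); print(opening(o),o['contact_force'].round(1),o['opening'],o['q'].round(2),o['t'])
E
```

```text
(np.float64(42.55220839841278), np.float64(0.29712873056725403), np.float64(18.66617802305867)) [-7.2 -0.4  3.2] 0.020333057797871094 [0.28 0.12 1.52 0.05 1.83 0.16] 14.65
```

Call:
{"name": "step_arm", "arguments": {"targets": [{"travel":[0.014,0.002,0.015],"angular":[-0.006,0.05,0],"gripper":0},{"travel":[0.03,0.004,0.029],"angular":[-0.012,0.1,0],"gripper":0},{"travel":[0.046,0.006,0.042],"angular":[-0.018,0.15,0],"gripper":0},{"travel":[0.046,0.006,0.042],"angular":[-0.018,0.15,0],"gripper":0},{"travel":[0.046,0.006,0.042],"angular":[-0.018,0.15,0],"gripper":0},{"travel":[0.046,0.006,0.042],"angular":[-0.018,0.15,0],"gripper":0},{"travel":[0.046,0.006,0.042],"angular":[-0.018,0.15,0],"gripper":0},{"travel":[0.046,0.006,0.042],"angular":[-0.018,0.15,0],"gripper":0}]}}

```text
t: 15.45
tool_pos: [0.5453, 0.2467, 0.2861]
tool_rot: [-1.858, -2.105, 0.474]
contact_force: [-6.5, -1.1, 2.5]
opening: 0.0203
grip_force: 52.1
```

```bash
python3 - <<'E'
from arc import *
o=ctrl.get_obs(); print(opening(o),o['contact_force'].round(1),o['opening'],o['grip_force'],np.abs(o['dq']).max(),o['t'])
s=cam('scene'); save(s,'end.png')
a=np.radians(50)
for k in (-.1,.1):
    print('bar ends',proj(s,bar(a)+k*ey).round(0), '45:',proj(s,bar(np.radians(45))+k*ey).round(0))
E
```

```text
(np.float64(49.94227397080455), np.float64(0.2971510444330669), np.float64(25.45242835917763)) [-6.5 -1.1  2.5] 0.020317411097012184 52.11994528770447 0.0012845861259918043 15.45
bar ends [344. 136.] 45: [339. 137.]
bar ends [433. 119.] 45: [426. 120.]
```

View pics/end.png

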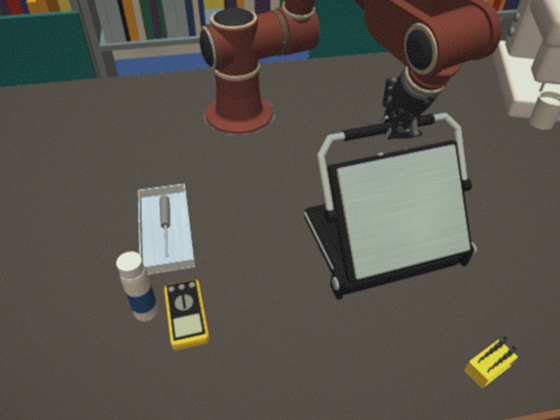

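The top is held open with the bar ends at about (344,136) and (433,120), matching the 50° prediction. The driver lies in the tray, and the can and multimeter look unmoved. The arm is steady, so I'm handing in.

```bash
python3 -c "
from station import ctrl
print(ctrl.finish_job())"
```

```text
the job is handed in; nothing more can be done
None
```

The job is handed in: the screwdriver lies flat in the tray, and the arm is holding the grill's top steady by its handle bar at about 50° open (49.9° measured), with the spray can and multimeter left where they were.

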